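Stow two bread stamps in the fitted drawer

ROBOT

A 6-joint arm with a two-finger parallel gripper is mounted at the origin on the work surface. World frame = base frame: x ahead of the robot, y to its left, z up, the work surface at z = 0. Lengths are in m, angles in rad, forces in N, time in s.
With the tool pointing down it reaches from about 0.3 to 1 m from the base axis. Payload 5.1 kg.
Tool frame: the origin (TCP) lies at the very end of the fingers, on their centre line; the grasp point (between the pads) lies 19 mm behind it; z points along the fingers, y is the line along which they close (so a half turn about z gives the same grasp; the last joint's range is limited). The gripper opens to 95 mm and grips with 3 to 60 N. Pads are 20 mm wide; open, the fingers measure 119 mm over their backs; the gripper's body (75 mm by 180 mm) begins 59 mm behind the grasp point.
Start: joints at [1.05, 0.124, 1.65, -0, 1.367, -0.083], TCP at [0.276, 0.589, 0.215] pointing down, gripper open.
Joint ranges: [-2.61, 2.61], [-1.02, 2.33], [0.03, 2.71], [-1.35, 4.49], [0.32, 2.68], [-2.91, 2.91]. Speed limits (rad/s): [2.57, 2.57, 3.14, 3.14, 3.14, 3.14].

INTERFACE

Orientations are given as a unit quaternion [w, x, y, z].
In Python, from rig import env, vision gives the robot as it stands. The module is installed in compiled form; this text tells all that it offers.
- The arm moves only by the tool move_arm, never from a script. Its argument "series" is a list of rows, each an object with "travel": the shift along the tool's x, y, z in mm, a list of three; "spin": the turn about the tool's z in degrees; "gripper": the finger opening in mm, from 0 to 95.1. In form: [{"travel": [dx, dy, dz], "spin": spin, "gripper": gripper}, ...]. A call has 1 to 12 rows; each row shifts and turns the commanded pose from where the row before left it, along the tool's axes as they then stand; what a row does not reach is not made up. A row lasts 1/8 s, in which the tool goes at most 62.5 mm and 10.7 degrees, less where a joint would pass 70% of its speed; a pose out of reach is approached as far as the arm can. A call with a gripper value outside its range is refused whole. The fingers move at their own pace and stop on an object; the grip force is fixed at half the most. Time passes only in rows, so rows that do not move let the fingers close. It gives the time, the measured TCP pose, the force, the opening and the grip force at its end, in the units of the state.
- env.state(): the state, without advancing time (a new reading comes with each control period).
- vision.read_camera(name): name is "side" or "top"; returns the picture (400x640x3 uint8, red, green, blue); there is no depth.
- vision.get_calibration(name): a dict with "camera_matrix" (3x3 intrinsics, pixels), "R" (3x3) and "t" (3): a world point X has camera coordinates R X + t. Camera axes: x right, y down, z forward; pixel columns grow to the right and rows downward; lengths in m; the calibration is good to about 2 mm. A picture is of the moment at which its call begins. get_calibration takes no time and is no camera call.
- env.job_done(): hands the job in; it is judged then, once.
The state is a dict: "time": time; "joint_positions": joint angles; "joint_vel": joint speeds; "tau": joint torques, N m; "ee_pos": TCP position; "tcp_rot": TCP orientation; "ft_force": force on the tool from outside, world axes, zero at the start; "moment": the same for the moment, N m; "finger_gap": opening from 0.0 (shut) to 1.0 (fully open); "gripper_force": force on a finger pad.
Only numpy, scipy, OpenCV 4.12 (cv2) and the standard library are available. Lean on these libraries where they do the work, as an engineer would, in place of code of your own. Each camera call takes 0.05 s, during which the arm holds its last target. There are 200 camera calls.

TASK

Put the two wooden bread stamps away: pull the drawer of the little wooden chest well open, set the round stamp into the round recess and the square stamp into the square recess in the drawer, each knob-up and lying flat on the bottom of its recess, then push the drawer fully shut. Leave the bowls, ladle, mortar, spoon, cup and jar where they are.

Things in the scene. Friction and masses are not known exactly. Their poses are not given: they have to be found in the camera images.
- chest: low wooden chest, fixed to the counter, 260 mm deep (its x), 250 wide (its y), 140 high, with one drawer; its front faces the robot. Origin: centre of its underside; its -x axis points out of the front, the way the drawer opens.
- drawer (a joint): how far the drawer is open, m: 0 fully shut (stop), 0.18 fully open (stop). It starts between 0 and 0.02. Slides with about 3 N of friction and stays where it is left, though a stamp pressed against a recess edge can nudge it. The wooden front panel is 16 mm thick, from 14 to 126 mm above the counter, and stands in front of the chest; the drawer's side walls reach 80 mm above the counter.
- drawer_handle (a point): middle of the steel bar handle on the drawer front, moves with the drawer; axes as the chest. The bar is 12 mm thick and 110 mm long along the chest's y, level, 102 mm above the counter (38 mm below the chest's top). Its centre line is 42 mm out from the front panel, so there is a 36 mm gap behind it, open from above.
- round_recess (a point): centre of the floor of the round recess in the drawer's plywood insert, moves with the drawer; axes as the chest, z up. Recess 86 mm in diameter, 10 mm deep; floor 26 mm and insert top 36 mm above the counter. It lies 112 mm behind the handle bar (54 mm behind the panel's inner face) and 47 mm to the chest's +y side of the middle. With the drawer 0.15 open it is fully clear of the chest's top.
- square_recess (a point): centre of the floor of the square recess in the same insert, moves with the drawer; axes as the chest, the sides of the square along its x and y. 78 by 78 mm, 10 mm deep, floor 26 mm above the counter; 112 mm behind the handle bar and 47 mm to the chest's -y side of the middle.
- round_stamp: dark wooden bread stamp with a round base 80 mm in diameter and 18 mm thick; on it a neck 22 mm wide up to 30 mm and a round knob 32 mm in diameter from 30 to 68 mm height. About 0.16 kg. Stands knob up on the counter. Origin: centre of its underside, z up.
- square_stamp: dark wooden bread stamp with a square base 72 by 72 mm and 18 mm thick (sides along its x and y); on it a neck 22 mm wide up to 30 mm and a square knob 30 by 30 mm, sides parallel to the base, from 30 to 68 mm height. About 0.16 kg. Stands knob up on the counter. Origin: centre of its underside, z up.
- bowl_low: white ceramic bowl, 150 mm across, 55 high, under another of the same; not to be moved. Origin: centre of underside.
- bowl_top: the like bowl stacked in it; not to be moved. Origin: centre of underside.
- ladle: steel ladle lying on the counter, cup 84 mm across and 30 high at its origin, handle 250 mm long along its -x; not to be moved.
- mortar: grey stone mortar, 124 mm across, 75 high; not to be moved. Origin: centre of underside.
- spoon: wooden spoon, 240 mm long, lying along its x; not to be moved.
- cup: terracotta cup, 72 mm across, 75 high; not to be moved. Origin: centre of underside.
- jar: glass jar with a steel cap, 70 mm across, 100 high, standing on top of the chest; not to be moved. Origin: centre of underside.
Not all that is in view belongs to the job. What is shaped like the square_stamp but green or yellow is not meant. What is shaped like the round_stamp but green is not meant.

How it is judged:
By the outcome, as a careful person would: the job done as asked, in the order asked, and still so for the second after the job is handed in, with the robot touching nothing.
It also fails if it takes over 72 s, if anything falls off the work surface, if the arm or the gripper's body presses on something with over 40 N, if the wrist force passes 120 N, or if a joint passes its speed limit or range.

## Working session

There is one attempt and no reset: what is moved stays moved. The work goes in short steps, Python scripts to look and compute and a tool call to move; the robot and the scene stay as the last step left them, time stands still between calls to the robot, and variables do not carry over. Pictures are saved under pics/ and viewed, at most 13 in all, crops included, and the job is handed in when it is done.

Besides the shell and the picture viewer there is one more tool, called after "Request:" by a JSON object that holds its "op" and its "data", one argument or row to a line. move_arm: Moves the arm, as the interface text tells. Its arguments: {"type":"object","properties":{"series":{"type":"array","items":{"type":"object","properties":{"travel":{"type":"array","items":{"type":"number"}},"spin":{"type":"number"},"gripper":{"type":"number"}}}}},"required":["series"]}

```bash
mkdir -p pics
python3 - <<'E'
from rig import env,vision
import cv2,numpy as np
print(env.state())
for n in("side","top"):
    im=vision.read_camera(n); cv2.imwrite(f"pics/{n}0.png",im[:,:,::-1])
    c=vision.get_calibration(n); print(n,{k:np.round(v,4).tolist() for k,v in c.items()})
    print((-np.array(c['R']).T@np.array(c['t'])).round(3))
E
```

```text
{'time': 0.0, 'joint_positions': array([ 1.05037178e+00,  1.24480527e-01,  1.65166530e+00, -1.77237527e-05,
        1.36752690e+00, -8.25705300e-02]), 'joint_vel': array([ 0.00235867, -0.00018064,  0.00054519,  0.0002125 , -0.00051946,
        0.0004651 ]), 'tau': array([ 2.30177102e-04, -4.17601025e+01, -3.59936750e+01,  7.73723284e-02,
        4.92169848e-02, -1.95884136e-04]), 'ee_pos': array([0.27528744, 0.58810944, 0.21340812]), 'tcp_rot': array([-3.00553236e-04,  2.17180497e-01,  9.76130908e-01, -9.95700199e-04]), 'ft_force': array([ 1.04082219, -0.09016062, -1.14927373]), 'moment': array([-0.04229317,  0.01253337,  0.01786199]), 'gripper_force': 0.0, 'finger_gap': 1.0002881345655947}
side {'camera_matrix': [[410.318, 0.0, 318.1284], [0.0, 410.318, 197.3778], [0.0, 0.0, 1.0]], 'R': [[-0.8186, 0.5743, -0.0093], [0.4082, 0.5702, -0.7129], [-0.4041, -0.5874, -0.7012]], 't': [0.4488, -0.1538, 1.4094]}
[1.    0.658 0.883]
top {'camera_matrix': [[396.248, 0.0, 326.7264], [0.0, 396.248, 199.7826], [0.0, 0.0, 1.0]], 'R': [[0.0777, -0.997, -0.0056], [-0.9768, -0.075, -0.2008], [0.1998, 0.0211, -0.9796]], 't': [-0.0313, 0.5688, 1.371]}
[ 0.284 -0.017  1.457]
```

View pics/side0.png

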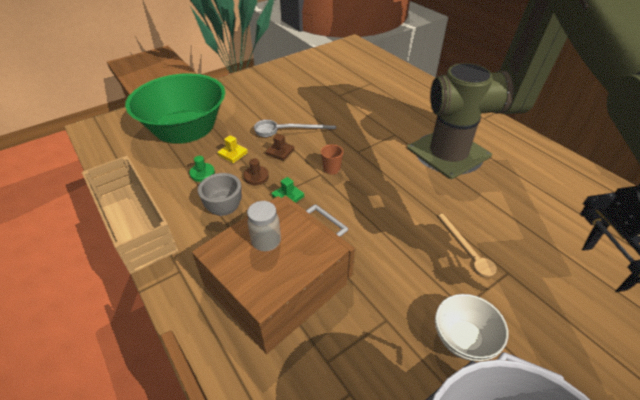

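View pics/top0.png

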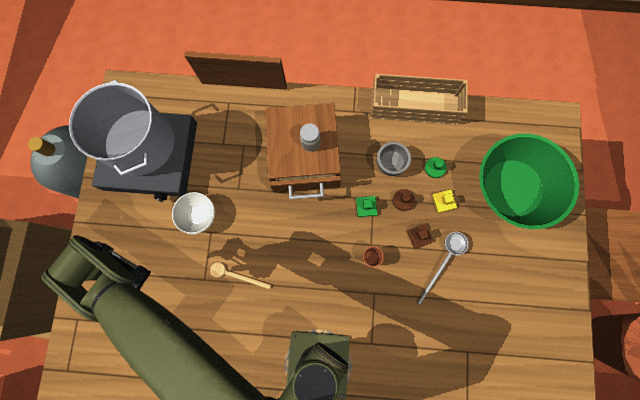

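Top view: the chest front has its handle at about (306,192).
- Round-stamp candidates are dark (404,200) and green (436,167).
- Square-stamp candidates are dark (420,235), green (367,206) and yellow (445,200).

The dark ones fit the description ("dark wooden"). In the side view they are at (256,172) for the round and (279,147) for the square. I'll confirm with enlarged crops.

Run:
```python
import cv2
t=cv2.imread("pics/top0.png")[95:265,260:480]; s=cv2.imread("pics/side0.png")[120:270,180:360]
cv2.imwrite("pics/tc.png",cv2.resize(t,(770,595),interpolation=cv2.INTER_CUBIC))
cv2.imwrite("pics/sc.png",cv2.resize(s,(720,600),interpolation=cv2.INTER_CUBIC))
```

```text
(no output)
```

View pics/tc.png

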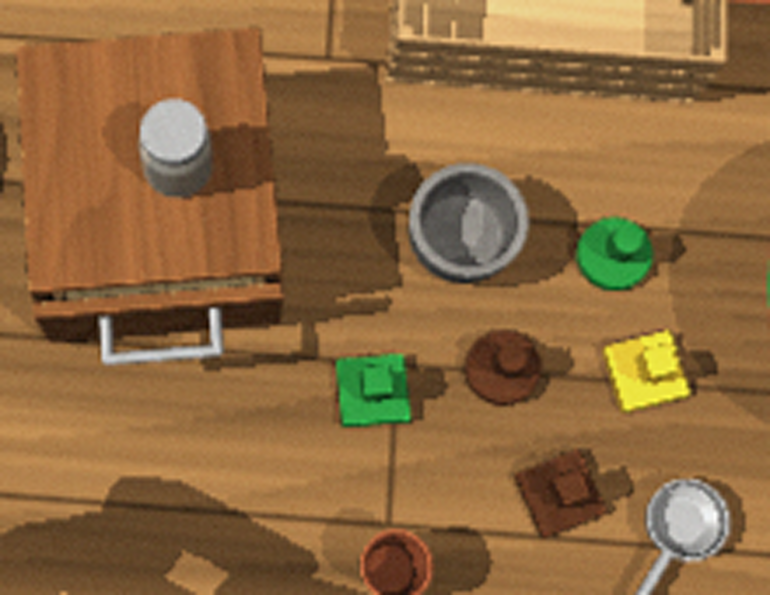

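View pics/sc.png

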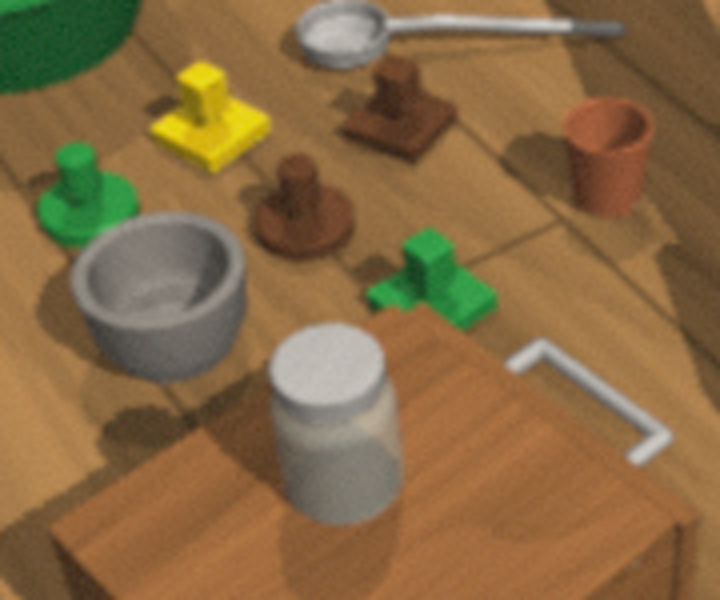

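```bash
cat > h.py <<'E'
from rig import env,vision
import cv2,numpy as np
C={n:{k:np.array(v,float) for k,v in vision.get_calibration(n).items()} for n in("top","side")}
P={n:c["camera_matrix"]@np.c_[c["R"],c["t"]] for n,c in C.items()}
def proj(n,X):
    q=np.c_[np.atleast_2d(X),np.ones(len(np.atleast_2d(X)))]@P[n].T; return q[:,:2]/q[:,2:]
def tri(t,s):
    X=cv2.triangulatePoints(P["top"],P["side"],np.array(t,float).reshape(2,1),np.array(s,float).reshape(2,1)).ravel(); X=X[:3]/X[3]
    e=[np.linalg.norm(proj("top",X)-t),np.linalg.norm(proj("side",X)-s)]
    return X,np.round(e,2)
def onz(n,px,z):
    px=np.atleast_2d(px).astype(float); c=C[n]; d=np.c_[px,np.ones(len(px))]@np.linalg.inv(c["camera_matrix"]).T@c["R"]
    o=-c["R"].T@c["t"]; return o+d*((z-o[2])/d[:,2])[:,None]
T=lambda x,y:((x+.5)/3.5+259.5,(y+.5)/3.5+94.5)
S=lambda x,y:((x+.5)/4+179.5,(y+.5)/4+119.5)
E
python3 - <<'E'
from h import *
np.set_printoptions(precision=4,suppress=True)
for n,a,b in[("rknob",T(515,354),S(298,165)),("sqknob",T(571,487),S(397,69)),("hL",T(106,357),S(668,436)),("hR",T(219,350),S(543,345)),
 ("chestTL",T(32,290),S(693,520)),]:
    print(n,*tri(a,b))
print("rbase z18",onz("top",T(503,365),.018), "side",onz("side",S(304,215),.018))
print("sqbase corners z18",onz("top",[T(516,475),T(590,450),T(609,513),T(547,535)],.018),)
print("side",onz("side",[S(343,123),S(457,113),S(414,148)],.018))
print("chest top",onz("top",[T(20,45),T(262,28),T(279,275),T(31,291)],.14))
print("handle top",onz("top",[T(106,357),T(219,350)],.102),onz("side",[S(668,436),S(543,345)],.102))
E
```

```text
rknob [ 0.6019 -0.2708  0.0718] [0.39 0.42]
sqknob [ 0.4721 -0.3335  0.07  ] [0.24 0.24]
hL [0.5599 0.1409 0.1082] [0.26 0.33]
hR [0.5765 0.0289 0.106 ] [0.08 0.09]
chestTL [0.6103 0.219  0.1434] [1.73 2.43]
rbase z18 [[ 0.6025 -0.2693  0.018 ]] side [[ 0.6011 -0.2729  0.018 ]]
sqbase corners z18 [[ 0.4866 -0.2873  0.018 ]
 [ 0.5188 -0.3634  0.018 ]
 [ 0.4544 -0.3847  0.018 ]
 [ 0.4268 -0.3215  0.018 ]]
side [[ 0.5163 -0.3583  0.018 ]
 [ 0.4299 -0.3132  0.018 ]
 [ 0.4848 -0.2941  0.018 ]]
chest top [[ 0.8709  0.2552  0.14  ]
 [ 0.908   0.0107  0.14  ]
 [ 0.649  -0.0252  0.14  ]
 [ 0.6143  0.2163  0.14  ]]
handle top [[0.5618 0.141  0.102 ]
 [0.5776 0.0289 0.102 ]] [[0.5558 0.1373 0.102 ]
 [0.5741 0.0259 0.102 ]]
```

Two-view check: the knob tops come out at z 70 and 72 mm (should be 68) and the handle at about 106 (should be 102), so both agree. The dark stamps are confirmed as the targets. Next I'll refine their poses with a silhouette fit.

```bash
cat > fit.py <<'E'
from h import *
from scipy.optimize import minimize
def pts(kind):
    if kind=="r":
        a=np.linspace(0,2*np.pi,40,endpoint=False); c=np.c_[np.cos(a),np.sin(a)]; b,k=c*.04,c*.016
    else:
        c=np.array([[1,1],[-1,1],[-1,-1],[1,-1]]); b,k=c*.036,c*.015
    return b,k
def render(kind,p,n,win,up=4):
    b,k=pts(kind); R=np.array([[np.cos(p[2]),-np.sin(p[2])],[np.sin(p[2]),np.cos(p[2])]])
    x0,y0,w,h=win; m=np.zeros((h*up,w*up),np.uint8)
    z0=p[3] if len(p)>3 else 0
    for o,za,zb in((b,0,.018),(k*.7,.018,.03),(k,.03,.068)):
        q=o@R.T+p[:2]; X=np.r_[np.c_[q,np.full(len(q),za+z0)],np.c_[q,np.full(len(q),zb+z0)]]
        u=(proj(n,X)-[x0,y0]+.5)*up-.5
        cv2.fillConvexPoly(m,cv2.convexHull(np.round(u*16).astype(np.int32)),255,shift=4)
    return cv2.resize(m,(w,h),interpolation=cv2.INTER_AREA)/255.
def fit(kind,p0,ims,views=("top","side")):
    d={}
    for n in views:
        u=proj(n,[[p0[0],p0[1],.03]])[0].astype(int); x0,y0=u-24; win=(x0,y0,48,48)
        im=cv2.GaussianBlur(ims[n],(3,3),0)[y0:y0+48,x0:x0+48].astype(float)
        m=((im[...,0]>1.62*im[...,1])&(im[...,0]<150)&(im[...,0]>35)).astype(np.uint8)
        k,l,st,ce=cv2.connectedComponentsWithStats(m,connectivity=4); m=(l==1+np.argmax(st[1:,4])).astype(float); d[n]=(win,m)
    def cost(q):
        p=np.r_[q[:2],q[2]*10]; return sum(np.abs(render(kind,p,n,w)-m).sum() for n,(w,m) in d.items())
    best=None
    for y in ([0] if kind=="r" else np.radians([0,15,30,45,60,75])):
        r=minimize(cost,[p0[0],p0[1],y/10],method="Nelder-Mead",options=dict(initial_simplex=np.array([[p0[0],p0[1],y/10],[p0[0]+.006,p0[1],y/10],[p0[0],p0[1]+.006,y/10],[p0[0],p0[1],y/10+.02]])))
        if best is None or r.fun<best.fun: best=r
    return best.x[:2].round(4),np.degrees(best.x[2]*10).round(1),best.fun.round(1),{n:m.sum() for n,(w,m) in d.items()}
E
python3 - <<'E'
from fit import *
ims={n:cv2.imread(f"pics/{n}0.png")[:,:,::-1] for n in("top","side")}
for k,p in(("r",(.602,-.271)),("s",(.472,-.335))):
    print(k,fit(k,p,ims)); [print(" ",v,fit(k,p,ims,(v,))) for v in("top","side")]
s=env.state(); w,x,y,z=s["tcp_rot"]
from scipy.spatial.transform import Rotation as R
print(R.from_quat([x,y,z,w]).as_matrix().round(4), s["ee_pos"])
E
```

```text
r (array([ 0.602, -0.271]), np.float64(-0.1), np.float64(566.8), {'top': np.float64(332.0), 'side': np.float64(1.0)})
  top (array([ 0.602, -0.271]), np.float64(0.0), np.float64(57.2), {'top': np.float64(332.0)})
  side (array([ 0.5107, -0.5154]), np.float64(239.8), np.float64(1.0), {'side': np.float64(1.0)})
s (array([ 0.4723, -0.3362]), np.float64(118.5), np.float64(546.1), {'top': np.float64(363.0), 'side': np.float64(1.0)})
  top (array([ 0.4723, -0.3362]), np.float64(26.4), np.float64(57.4), {'top': np.float64(363.0)})
  side (array([ 0.2081, -0.5002]), np.float64(-43.4), np.float64(1.0), {'side': np.float64(1.0)})
[[-9.057e-01  4.239e-01 -1.000e-03]
 [ 4.239e-01  9.057e-01 -1.600e-03]
 [ 2.000e-04 -1.900e-03 -1.000e+00]] [0.27527612 0.5881874  0.21348887]
```

```bash
cat > plan.py <<'E'
from h import *
from scipy.spatial.transform import Rotation
def plan(target,a_deg=None,p=None,a=None):
    "spin (deg) to heading a (world angle of tool x), then travel in tool axes (mm) to target"
    s=env.state(); w,x,y,z=s["tcp_rot"]; R=Rotation.from_quat([x,y,z,w]).as_matrix()
    p=s["ee_pos"] if p is None else np.array(p); a=np.degrees(np.arctan2(R[1,0],R[0,0])) if a is None else a
    A=a if a_deg is None else a_deg; r=np.radians(A)
    spin=-((A-a+180)%360-180); c,sn=np.cos(r),np.sin(r)
    d=(np.array(target)-p)*1000
    print("spin",round(spin,1),"travel",np.round([c*d[0]+sn*d[1],sn*d[0]-c*d[1],-d[2]],1))
E
python3 - <<'E'
from plan import *
print("jar",onz("top",T(175,130),.24))
plan((.592,.088,.2),188.3)
plan((.592,.088,.085),188.3,(.592,.088,.2),188.3)
E
```

```text
jar [[0.75301758 0.08165816 0.24      ]]
spin -33.4 travel [-241.2 -540.7   13.5]
spin -0.0 travel [ -0.   0. 115.]
```

Request:
{"op": "move_arm", "data": {
  "series": [
    {"spin": -8.4, "gripper": 0},
    {"spin": -8.4, "gripper": 0},
    {"spin": -8.4, "gripper": 0},
    {"spin": -8.4, "gripper": 0}
  ]
}}

```text
validation failed for argument at $.se...
```

Request:
{"op": "move_arm", "data": {
  "series": [
    {"travel": [0, 0, 0], "spin": -8.4, "gripper": 0},
    {"travel": [0, 0, 0], "spin": -8.4, "gripper": 0},
    {"travel": [0, 0, 0], "spin": -8.4, "gripper": 0},
    {"travel": [0, 0, 0], "spin": -8.2, "gripper": 0},
    {"travel": [-20, -45, 0], "spin": 0, "gripper": 0},
    {"travel": [-20, -45, 0], "spin": 0, "gripper": 0},
    {"travel": [-20, -45, 0], "spin": 0, "gripper": 0},
    {"travel": [-20, -45, 0], "spin": 0, "gripper": 0},
    {"travel": [-20, -45, 0], "spin": 0, "gripper": 0},
    {"travel": [-20, -45, 0], "spin": 0, "gripper": 0}
  ]
}}

```text
time: 1.35
ee_pos: [0.4338, 0.3373, 0.2142]
tcp_rot: [-0.0, -0.073, 0.997, -0.0]
ft_force: [1.6, 0.1, -0.7]
finger_gap: 0.024
gripper_force: 0.0
```

Request:
{"op": "move_arm", "data": {
  "series": [
    {"travel": [-20, -45, 0], "spin": 0, "gripper": 0},
    {"travel": [-20, -45, 0], "spin": 0, "gripper": 0},
    {"travel": [-20, -45, 0], "spin": 0, "gripper": 0},
    {"travel": [-20, -45, 0], "spin": 0, "gripper": 0},
    {"travel": [-20, -45, 0], "spin": 0, "gripper": 0},
    {"travel": [-20, -44, 10], "spin": 0, "gripper": 0},
    {"travel": [0, 0, 30], "spin": 0, "gripper": 0},
    {"travel": [0, 0, 35], "spin": 0, "gripper": 0},
    {"travel": [0, 0, 0], "spin": 0, "gripper": 0}
  ]
}}

```text
time: 2.48
ee_pos: [0.5882, 0.0897, 0.1355]
tcp_rot: [-0.004, -0.072, 0.997, 0.0]
ft_force: [-0.1, 1.6, 0.0]
finger_gap: 0.004
gripper_force: 0.0
```

Run:
```python
from plan import *
s=env.state(); print(s["ee_pos"],proj("side",s["ee_pos"][None]),proj("top",s["ee_pos"][None]))
im={n:vision.read_camera(n)[:,:,::-1] for n in("side","top")}
for n in im: cv2.imwrite(f"pics/{n}1.png",im[n])
a=cv2.resize(im["side"][140:260,270:370],(400,480),interpolation=cv2.INTER_CUBIC); b=cv2.resize(im["top"][110:230,256:356],(400,480),interpolation=cv2.INTER_CUBIC)
cv2.imwrite("pics/c1.png",np.hstack([a,b]))
```

```text
[0.58820163 0.089662   0.13553258] [[325.13578785 213.72769377]] [[304.6242912  188.20499005]]
```

View pics/c1.png

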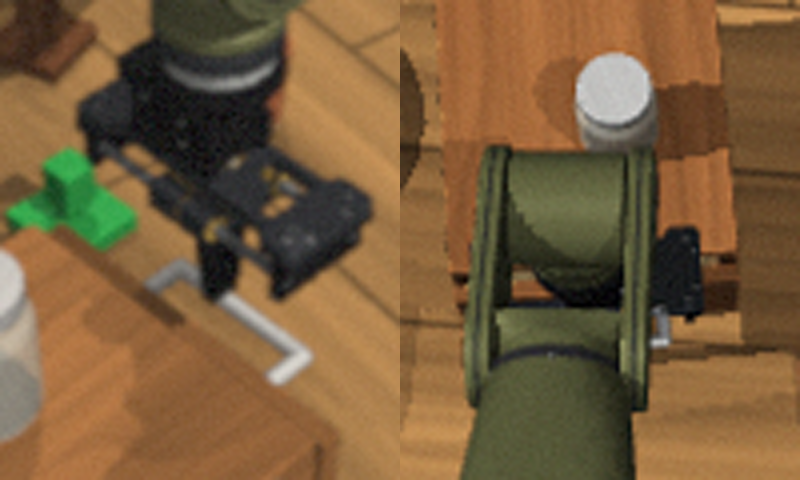

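The side crop shows the fingertips at about (324,213), within 1.5 px of the predicted point. They are above and just behind the bar. I'll shift 5 mm toward the panel, then descend and pull.

Request:
{"op": "move_arm", "data": {
  "series": [
    {"travel": [-5, 0, 10], "spin": 0, "gripper": 0},
    {"travel": [0, 0, 20], "spin": 0, "gripper": 0},
    {"travel": [0, 0, 20], "spin": 0, "gripper": 0},
    {"travel": [0, 0, 0], "spin": 0, "gripper": 0}
  ]
}}

```text
time: 3.08
ee_pos: [0.594, 0.0907, 0.0867]
tcp_rot: [-0.003, -0.073, 0.997, 0.0]
ft_force: [-0.7, 0.2, -0.4]
finger_gap: -0.002
gripper_force: 0.0
```

Request:
{"op": "move_arm", "data": {
  "series": [
    {"travel": [8, 0, 0], "spin": 0, "gripper": 0},
    {"travel": [8, 0, 0], "spin": 0, "gripper": 0},
    {"travel": [12, 0, 0], "spin": 0, "gripper": 0},
    {"travel": [16, 0, 0], "spin": 0, "gripper": 0},
    {"travel": [20, 0, 0], "spin": 0, "gripper": 0},
    {"travel": [20, 0, 0], "spin": 0, "gripper": 0},
    {"travel": [20, 0, 0], "spin": 0, "gripper": 0},
    {"travel": [20, 0, 0], "spin": 0, "gripper": 0},
    {"travel": [18, 0, 0], "spin": 0, "gripper": 0},
    {"travel": [14, 0, 0], "spin": 0, "gripper": 0},
    {"travel": [8, 0, 0], "spin": 0, "gripper": 0},
    {"travel": [4, 0, 0], "spin": 0, "gripper": 0}
  ]
}}

```text
time: 4.58
ee_pos: [0.4298, 0.0664, 0.0902]
tcp_rot: [0.001, -0.072, 0.997, -0.0]
ft_force: [4.2, -1.7, 1.5]
finger_gap: 0.005
gripper_force: 1.7
```

Request:
{"op": "move_arm", "data": {
  "series": [
    {"travel": [6, 0, 0], "spin": 0, "gripper": 0},
    {"travel": [0, 0, 0], "spin": 0, "gripper": 0},
    {"travel": [-8, 0, 0], "spin": 0, "gripper": 0},
    {"travel": [0, 0, -30], "spin": 0, "gripper": 0},
    {"travel": [0, 0, -40], "spin": 0, "gripper": 0},
    {"travel": [0, 0, -30], "spin": 0, "gripper": 20},
    {"travel": [-20, -40, 0], "spin": 0, "gripper": 60},
    {"travel": [-20, -40, 0], "spin": 0, "gripper": 60},
    {"travel": [-20, -40, 0], "spin": 0, "gripper": 60},
    {"travel": [-20, -40, 0], "spin": 0, "gripper": 60},
    {"travel": [-20, -40, 0], "spin": 0, "gripper": 60},
    {"travel": [0, 0, 0], "spin": 0, "gripper": 60}
  ]
}}

```text
time: 6.08
ee_pos: [0.5602, -0.1183, 0.1881]
tcp_rot: [-0.002, -0.071, 0.997, 0.001]
ft_force: [-0.2, -0.4, -0.5]
finger_gap: 0.623
gripper_force: 0.0
```

Run:
```python
from plan import *
plan((.602,-.271,.12),188.4)
im={n:vision.read_camera(n)[:,:,::-1] for n in("side","top")}
for n in im: cv2.imwrite(f"pics/{n}2.png",im[n])
a=cv2.resize(im["side"][150:270,300:400],(400,480),interpolation=cv2.INTER_CUBIC); b=cv2.resize(im["top"][160:280,256:356],(400,480),interpolation=cv2.INTER_CUBIC)
cv2.imwrite("pics/c2.png",np.hstack([a,b]))
```

```text
spin -0.2 travel [ -19.  -157.1   68.1]
```

View pics/c2.png

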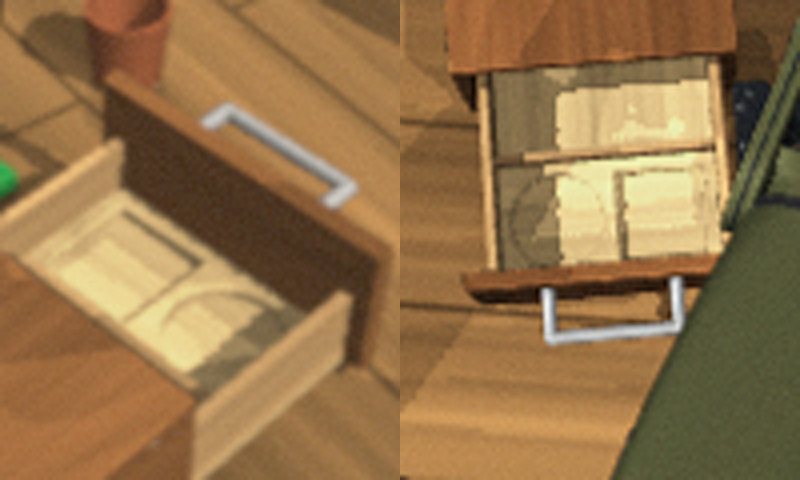

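The drawer is open, with both recesses visible. In the top crop the circle is at about (558,216) and the square at about (668,212). I'll compute the recess positions from the handle and check them against these.

Run:
```python
from plan import *
np.set_printoptions(precision=4,suppress=True)
t=lambda x,y:((x-400+.5)/4+255.5,(y+.5)/4+159.5); s=lambda x,y:((x+.5)/4+299.5,(y+.5)/4+149.5)
L=tri(t(551,337),s(352,187)); R=tri(t(681,326),s(229,107)); print(L,R)
d=L[0]-R[0]; print("yaw",np.degrees(np.arctan2(-d[0],d[1])),"len",np.linalg.norm(d))
hc=(L[0]+R[0])/2
y=np.radians(8.4); ex=np.array([np.cos(y),np.sin(y)]); ey=np.array([-ex[1],ex[0]])
for n,c in(("handle",hc[:2]),("from tcp",np.array([.4238,.0655])-.016*ex)):
    print(n,c,"round",c+.112*ex+.047*ey,"square",c+.112*ex-.047*ey)
print("direct round top",onz("top",t(558,216),.036),"square left edge mid->c",onz("top",[t(616,172),t(618,258),t(716,162),t(722,246)],.036))
print("side sq corners",onz("side",[s(127,210),s(203,264),s(128,318),s(52,262)],.036))
```

```text
(array([0.3978, 0.1133, 0.1065]), array([0.14, 0.16])) (array([0.4156, 0.0035, 0.1086]), array([0.09, 0.1 ]))
yaw 9.19090068798359 len 0.11116677926059937
handle [0.4067 0.0584] round [0.5106 0.1213] square [0.5244 0.0283]
from tcp [0.408  0.0632] round [0.5119 0.126 ] square [0.5256 0.033 ]
direct round top [[0.5139 0.1237 0.036 ]] square left edge mid->c [[ 0.5586  0.0747  0.036 ]
 [ 0.4797  0.066   0.036 ]
 [ 0.5749 -0.0158  0.036 ]
 [ 0.4979 -0.0269  0.036 ]]
side sq corners [[ 0.4916 -0.013   0.036 ]
 [ 0.4799  0.0612  0.036 ]
 [ 0.5526  0.071   0.036 ]
 [ 0.5653 -0.0021  0.036 ]]
```

Request:
{"op": "move_arm", "data": {
  "series": [
    {"travel": [-4, -32, 10], "spin": 0, "gripper": 60},
    {"travel": [-4, -32, 10], "spin": 0, "gripper": 60},
    {"travel": [-4, -32, 15], "spin": 0, "gripper": 60},
    {"travel": [-4, -32, 15], "spin": 0, "gripper": 60},
    {"travel": [-3, -29, 18], "spin": 0, "gripper": 60},
    {"travel": [0, 0, 0], "spin": 0, "gripper": 60}
  ]
}}

```text
time: 6.92
ee_pos: [0.5998, -0.2686, 0.1194]
tcp_rot: [-0.002, -0.072, 0.997, 0.001]
ft_force: [-0.9, 0.3, -0.7]
finger_gap: 0.631
gripper_force: 0.0
```

Request:
{"op": "move_arm", "data": {
  "series": [
    {"travel": [-2, -3, 20], "spin": 0, "gripper": 60},
    {"travel": [0, 0, 25], "spin": 0, "gripper": 60},
    {"travel": [0, 0, 25], "spin": 0, "gripper": 60},
    {"travel": [0, 0, 18], "spin": 0, "gripper": 60},
    {"travel": [0, 0, 0], "spin": 0, "gripper": 60},
    {"travel": [0, 0, 0], "spin": 0, "gripper": 25},
    {"travel": [0, 0, 0], "spin": 0, "gripper": 25},
    {"travel": [0, 0, 0], "spin": 0, "gripper": 25},
    {"travel": [0, 0, 0], "spin": 0, "gripper": 25}
  ]
}}

```text
time: 8.05
ee_pos: [0.604, -0.2719, 0.0346]
tcp_rot: [0.001, -0.072, 0.997, -0.0]
ft_force: [-0.6, 0.6, 3.4]
finger_gap: 0.333
gripper_force: 30.0
```

Request:
{"op": "move_arm", "data": {
  "series": [
    {"travel": [0, 0, -25], "spin": 0, "gripper": 25},
    {"travel": [0, 0, -45], "spin": 0, "gripper": 25},
    {"travel": [0, 0, -50], "spin": 0, "gripper": 25},
    {"travel": [0, 20, -40], "spin": 0, "gripper": 25},
    {"travel": [3, 45, 0], "spin": 0, "gripper": 25},
    {"travel": [4, 50, 0], "spin": 0, "gripper": 25},
    {"travel": [5, 50, 0], "spin": 0, "gripper": 25},
    {"travel": [5, 50, 0], "spin": 0, "gripper": 25},
    {"travel": [5, 50, 0], "spin": 0, "gripper": 25},
    {"travel": [5, 50, 0], "spin": 0, "gripper": 25},
    {"travel": [5, 45, 0], "spin": 0, "gripper": 25},
    {"travel": [3, 34, 0], "spin": 0, "gripper": 25}
  ]
}}

```text
time: 9.55
ee_pos: [0.511, 0.1144, 0.1934]
tcp_rot: [-0.0, -0.073, 0.997, -0.0]
ft_force: [-0.4, -0.5, -1.1]
finger_gap: 0.335
gripper_force: 30.0
```

Request:
{"op": "move_arm", "data": {
  "series": [
    {"travel": [0, 6, 20], "spin": 0, "gripper": 25},
    {"travel": [0, 4, 30], "spin": 0, "gripper": 25},
    {"travel": [0, 0, 15], "spin": 0, "gripper": 25},
    {"travel": [0, 0, 0], "spin": 0, "gripper": 25}
  ]
}}

```text
time: 10.05
ee_pos: [0.5093, 0.1218, 0.1265]
tcp_rot: [-0.002, -0.072, 0.997, -0.0]
ft_force: [-0.1, 0.3, 0.1]
finger_gap: 0.331
gripper_force: 30.0
```

Run:
```python
from fit import *
from plan import plan
print(env.state()["ee_pos"],env.state()["finger_gap"]); plan((.5115,.1225,.0606),188.4)
im={n:vision.read_camera(n)[:,:,::-1] for n in("side","top")}
for n in im: cv2.imwrite(f"pics/{n}3.png",im[n])
a=cv2.resize(im["side"][150:270,300:400],(400,480),interpolation=cv2.INTER_CUBIC); b=cv2.resize(im["top"][160:280,256:356],(400,480),interpolation=cv2.INTER_CUBIC)
cv2.imwrite("pics/c3.png",np.hstack([a,b]))
```

```text
[0.50929843 0.12180496 0.12651652] 0.33129677387033357
spin -0.1 travel [-2.3  0.4 65.9]
```

View pics/c3.png

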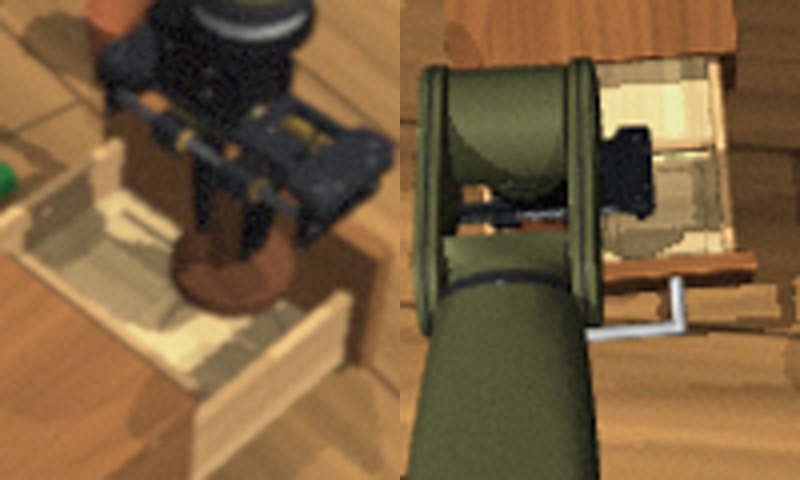

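Run:
```python
from h import *
s=lambda x,y:((x+.5)/4+299.5,(y+.5)/4+149.5)
# base rim: left/right extremes and bottom of base top-rim, of held stamp
print(onz("side",[s(173,265),s(295,268),s(234,268)],.0919+.014))
a=np.linspace(0,2*np.pi,72)
for z in(.0919,.1099):
    q=proj("side",np.c_[.5093+.04*np.cos(a),.1218+.04*np.sin(a),0*a+z]); q=(q-[299.5,149.5])*4-.5
    print("pred extremes",q.min(0),q.max(0))
# recess circle predicted in the top/side crop of picture 2
for n,o in(("top",(255.5,159.5)),("side",(299.5,149.5))):
    q=proj(n,np.c_[.5115+.043*np.cos(a),.1225+.043*np.sin(a),0*a+.036]); q=(q-o)*4-.5; print(n,q.min(0),q.max(0))
```

```text
[[0.53909395 0.09990504 0.1059    ]
 [0.47689225 0.14759022 0.1059    ]
 [0.5087804  0.12480352 0.1059    ]]
pred extremes [167.66113082 235.90269605] [290.9524959  326.95887844]
pred extremes [168.51939019 216.98808204] [293.29006655 308.11336672]
top [111.82649111 172.28753367] [206.41071471 265.6573239 ]
side [158.69737654 290.72293221] [286.68062687 388.47766385]
```

Run:
```python
from h import *
im=cv2.imread("pics/side3.png")[:,:,::-1].astype(float)
for r in range(204,234,1):
    print(r," ".join("%d/%d"%(im[r,c,0],im[r,c,1]) for c in (345,350,355,358,362)))
print([ "%d:%d/%d"%(c,*im[217,c,:2]) for c in range(336,380)])
```

```text
204 78/53 26/28 62/42 63/38 17/25
205 87/65 4/7 60/43 63/44 24/20
206 95/71 31/30 63/41 64/44 8/8
207 103/84 39/31 53/32 59/37 10/9
208 108/86 55/39 56/41 58/37 11/15
209 76/58 77/53 62/40 60/40 22/24
210 64/47 77/51 53/34 57/39 24/22
211 63/40 81/54 54/35 61/41 23/25
212 64/45 81/55 58/37 58/39 38/39
213 65/41 79/57 57/38 59/38 43/34
214 60/40 75/47 61/41 63/41 65/44
215 58/32 80/49 58/41 67/45 81/51
216 65/43 97/62 66/48 89/57 94/60
217 68/44 107/71 87/57 102/64 102/64
218 84/53 101/64 97/61 100/66 104/65
219 92/57 102/66 96/64 100/66 102/65
220 81/53 103/64 91/58 97/64 99/63
221 67/46 100/64 95/62 95/57 103/66
222 59/41 97/61 97/63 98/63 99/65
223 73/55 98/62 98/64 96/61 103/66
224 94/77 83/53 103/66 96/61 106/70
225 111/94 69/45 100/59 103/64 110/69
226 123/103 71/52 90/58 96/62 97/66
227 143/119 117/92 77/50 88/58 88/59
228 160/134 188/153 100/73 94/63 106/80
229 157/132 228/196 159/127 146/116 150/123
230 174/144 233/207 223/190 205/172 169/139
231 208/176 233/209 235/210 214/181 150/128
232 234/210 233/206 234/210 204/170 128/108
233 240/220 232/205 233/207 179/152 124/104
['336:153/130', '337:145/122', '338:135/116', '339:129/112', '340:125/104', '341:115/97', '342:89/69', '343:59/42', '344:58/35', '345:68/44', '346:75/43', '347:87/59', '348:99/62', '349:104/69', '350:107/71', '351:97/63', '352:94/60', '353:86/56', '354:79/51', '355:87/57', '356:95/59', '357:94/61', '358:102/64', '359:102/66', '360:100/60', '361:102/66', '362:102/64', '363:99/65', '364:105/65', '365:116/76', '366:125/79', '367:129/82', '368:127/80', '369:125/80', '370:122/76', '371:124/79', '372:118/73', '373:102/70', '374:83/56', '375:76/50', '376:78/54', '377:78/55', '378:80/55', '379:78/51']
```

Run:
```python
from h import *
y=np.radians(8.4); ex=np.array([np.cos(y),np.sin(y)]); ey=np.array([-ex[1],ex[0]])
c=np.array([.5187,.075]) # assumed midpoint between the recesses
S=3.3; W,H=700,294
u,v=np.meshgrid(np.arange(W),np.arange(H))
Y=(W/2-u)/S/1000; X=(H/2-v)/S/1000
P3=np.stack([c[0]+X*ex[0]+Y*ey[0],c[1]+X*ex[1]+Y*ey[1],0*X+.036],-1).reshape(-1,3)
out=[]
for n in("top","side"):
    q=proj(n,P3).reshape(H,W,2).astype(np.float32)
    im=cv2.remap(cv2.imread(f"pics/{n}2.png"),q[...,0],q[...,1],cv2.INTER_CUBIC)
    im=cv2.cvtColor(cv2.createCLAHE(3,(4,4)).apply(cv2.cvtColor(im,cv2.COLOR_BGR2GRAY)),cv2.COLOR_GRAY2BGR)
    o=(W//2,H//2)
    cv2.circle(im,(int(W/2-47*S),H//2),int(43*S),(0,0,255),1)
    x=W/2+47*S; r=39*S; cv2.rectangle(im,(int(x-r),int(H/2-r)),(int(x+r),int(H/2+r)),(0,0,255),1)
    out.append(im)
cv2.imwrite("pics/rect.png",np.vstack(out))
```

```text
(no output)
```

View pics/rect.png

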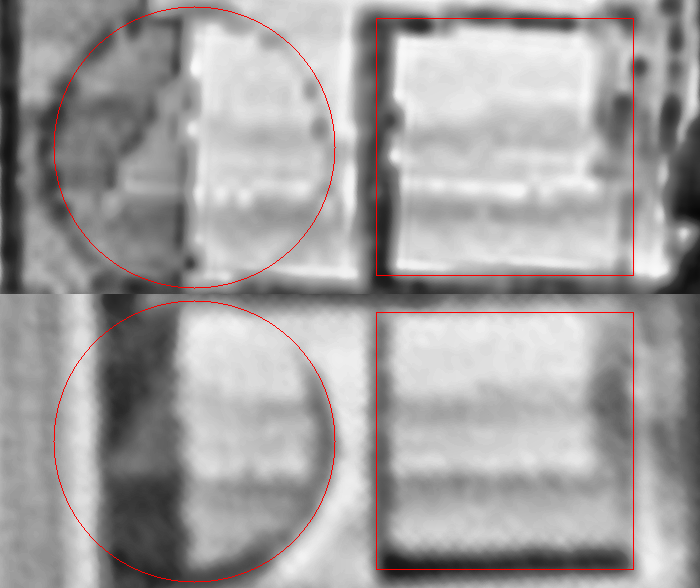

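The rectified recess outlines match my estimate within about 1–2 mm, with the true centre slightly toward +x and +y. I'll correct for that and descend in stages, watching the force.

Request:
{"op": "move_arm", "data": {
  "series": [
    {"travel": [-5.5, 0.5, 10], "spin": 0, "gripper": 25},
    {"travel": [0, 0, 20], "spin": 0, "gripper": 25},
    {"travel": [0, 0, 18], "spin": 0, "gripper": 25},
    {"travel": [0, 0, 0], "spin": 0, "gripper": 25},
    {"travel": [0, 0, 0], "spin": 0, "gripper": 25}
  ]
}}

```text
time: 10.78
ee_pos: [0.5158, 0.1241, 0.0805]
tcp_rot: [-0.0, -0.073, 0.997, 0.0]
ft_force: [0.5, 0.3, -0.1]
finger_gap: 0.335
gripper_force: 30.0
```

Request:
{"op": "move_arm", "data": {
  "series": [
    {"travel": [0, 0, 4], "spin": 0, "gripper": 25},
    {"travel": [0, 0, 4], "spin": 0, "gripper": 25},
    {"travel": [0, 0, 4], "spin": 0, "gripper": 25},
    {"travel": [0, 0, 0], "spin": 0, "gripper": 25}
  ]
}}

```text
time: 11.28
ee_pos: [0.5157, 0.124, 0.0687]
tcp_rot: [-0.0, -0.073, 0.997, -0.0]
ft_force: [-1.4, -0.1, 0.2]
finger_gap: 0.331
gripper_force: 30.0
```

Request:
{"op": "move_arm", "data": {
  "series": [
    {"travel": [0, 0, 3], "spin": 0, "gripper": 25},
    {"travel": [0, 0, 3], "spin": 0, "gripper": 25},
    {"travel": [0, 0, 2], "spin": 0, "gripper": 25},
    {"travel": [0, 0, 0], "spin": 0, "gripper": 25}
  ]
}}

```text
time: 11.78
ee_pos: [0.5158, 0.124, 0.0606]
tcp_rot: [-0.0, -0.073, 0.997, 0.0]
ft_force: [-1.7, -0.5, 0.7]
finger_gap: 0.333
gripper_force: 30.0
```

Request:
{"op": "move_arm", "data": {
  "series": [
    {"travel": [0, 0, 1.5], "spin": 0, "gripper": 25},
    {"travel": [0, 0, 0], "spin": 0, "gripper": 25}
  ]
}}

```text
time: 12.02
ee_pos: [0.5168, 0.1242, 0.0606]
tcp_rot: [0.001, -0.073, 0.997, 0.0]
ft_force: [-1.6, -0.7, 6.7]
finger_gap: 0.33
gripper_force: 30.0
```

The stamp is seated: it made floor contact at exactly the expected height. I'll release it, rise and go to the square stamp.

Request:
{"op": "move_arm", "data": {
  "series": [
    {"travel": [0, 0, -1], "spin": 0, "gripper": 50},
    {"travel": [0, 0, 0], "spin": 0, "gripper": 50},
    {"travel": [0, 0, -20], "spin": 0, "gripper": 50},
    {"travel": [0, 0, -40], "spin": 0, "gripper": 50},
    {"travel": [0, 0, -45], "spin": 0, "gripper": 60},
    {"travel": [0, 0, -35], "spin": 0, "gripper": 60},
    {"travel": [11, -40, 0], "spin": 0, "gripper": 60},
    {"travel": [11, -45, 0], "spin": 0, "gripper": 60},
    {"travel": [11, -45, 0], "spin": 0, "gripper": 60},
    {"travel": [11, -45, 0], "spin": 0, "gripper": 60},
    {"travel": [11, -45, 0], "spin": 0, "gripper": 60},
    {"travel": [11, -45, 0], "spin": 0, "gripper": 60}
  ]
}}

```text
time: 13.52
ee_pos: [0.4885, -0.1491, 0.1998]
tcp_rot: [0.0, -0.072, 0.997, 0.0]
ft_force: [-0.5, 0.5, 0.5]
finger_gap: 0.629
gripper_force: 0.0
```

Request:
{"op": "move_arm", "data": {
  "series": [
    {"travel": [11, -45, 0], "spin": 0, "gripper": 60},
    {"travel": [11, -45, 0], "spin": 0, "gripper": 60},
    {"travel": [11, -45, 0], "spin": 0, "gripper": 60},
    {"travel": [11, -45, 0], "spin": 0, "gripper": 60},
    {"travel": [0, 0, 30], "spin": -9, "gripper": 60},
    {"travel": [0, 0, 30], "spin": -9, "gripper": 60},
    {"travel": [0, 0, 0], "spin": 0, "gripper": 60}
  ]
}}

```text
time: 14.4
ee_pos: [0.4695, -0.3308, 0.1367]
tcp_rot: [-0.002, -0.227, 0.974, 0.003]
ft_force: [-0.6, 0.4, -1.0]
finger_gap: 0.629
gripper_force: 0.0
```

Run:
```python
from fit import *
from plan import plan
plan((.4722,-.335,.0346),206.4)
im={n:vision.read_camera(n)[:,:,::-1] for n in("side","top")}
for n in im: cv2.imwrite(f"pics/{n}4.png",im[n])
y=np.radians(8.4); ex=np.array([np.cos(y),np.sin(y)]); ey=np.array([-ex[1],ex[0]])
c=np.array([.5187,.075]); S=3.3; W,H=700,294
u,v=np.meshgrid(np.arange(W),np.arange(H)); Y=(W/2-u)/S/1000; X=(H/2-v)/S/1000
out=[]
for n in("top","side"):
    P3=np.stack([c[0]+X*ex[0]+Y*ey[0],c[1]+X*ex[1]+Y*ey[1],0*X+.036],-1).reshape(-1,3)
    q=proj(n,P3).reshape(H,W,2).astype(np.float32)
    im=cv2.remap(cv2.imread(f"pics/{n}4.png"),q[...,0],q[...,1],cv2.INTER_CUBIC)
    cv2.circle(im,(int(W/2-47*S),H//2),int(43*S),(0,0,255),1)
    x=W/2+47*S; r=39*S; cv2.rectangle(im,(int(x-r),int(H/2-r)),(int(x+r),int(H/2+r)),(0,0,255),1)
    out.append(im)
cv2.imwrite("pics/rect4.png",np.vstack(out))
```

```text
spin -0.2 travel [ -0.6  -4.9 102.1]
```

View pics/rect4.png

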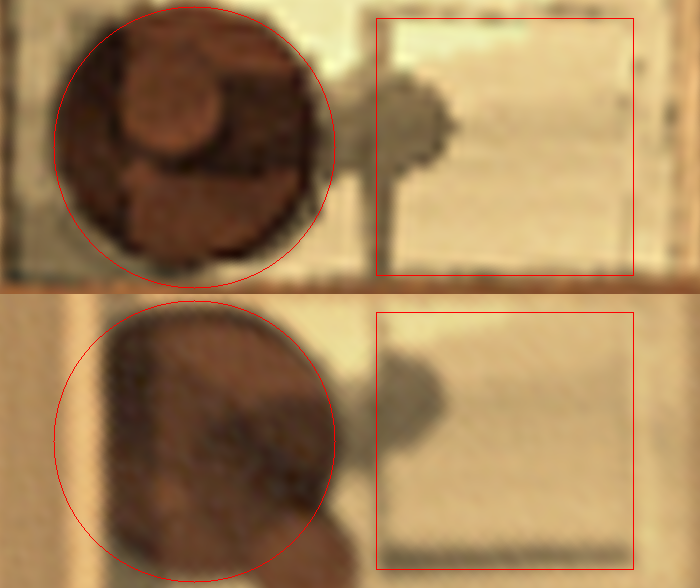

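The round stamp lies flat in its recess, and the square recess at about (503,148) in the rectified view matches my outline. Next is grasping the square stamp.

Request:
{"op": "move_arm", "data": {
  "series": [
    {"travel": [-0.5, -5, 20], "spin": 0, "gripper": 60},
    {"travel": [0, 0, 30], "spin": 0, "gripper": 60},
    {"travel": [0, 0, 30], "spin": 0, "gripper": 60},
    {"travel": [0, 0, 20], "spin": 0, "gripper": 60},
    {"travel": [0, 0, 2], "spin": 0, "gripper": 60},
    {"travel": [0, 0, 0], "spin": 0, "gripper": 25},
    {"travel": [0, 0, 0], "spin": 0, "gripper": 25},
    {"travel": [0, 0, 0], "spin": 0, "gripper": 25},
    {"travel": [0, 0, 0], "spin": 0, "gripper": 25}
  ]
}}

```text
time: 15.62
ee_pos: [0.4743, -0.3365, 0.039]
tcp_rot: [0.0, -0.228, 0.974, -0.0]
ft_force: [-0.7, 1.1, 2.6]
finger_gap: 0.314
gripper_force: 30.0
```

Request:
{"op": "move_arm", "data": {
  "series": [
    {"travel": [0, 0, -30], "spin": 0, "gripper": 25},
    {"travel": [0, 0, -45], "spin": 0, "gripper": 25},
    {"travel": [0, 0, -45], "spin": 9, "gripper": 25},
    {"travel": [0, 0, -40], "spin": 9, "gripper": 25},
    {"travel": [-13, 43, 0], "spin": 0, "gripper": 25},
    {"travel": [-13, 43, 0], "spin": 0, "gripper": 25},
    {"travel": [-13, 43, 0], "spin": 0, "gripper": 25},
    {"travel": [-13, 43, 0], "spin": 0, "gripper": 25},
    {"travel": [-13, 43, 0], "spin": 0, "gripper": 25},
    {"travel": [-13, 43, 0], "spin": 0, "gripper": 25},
    {"travel": [-13, 43, 0], "spin": 0, "gripper": 25},
    {"travel": [-13, 43, 0], "spin": 0, "gripper": 25}
  ]
}}

```text
time: 17.12
ee_pos: [0.527, 0.0204, 0.198]
tcp_rot: [0.0, -0.072, 0.997, -0.0]
ft_force: [0.7, -0.3, -1.2]
finger_gap: 0.315
gripper_force: 30.0
```

Request:
{"op": "move_arm", "data": {
  "series": [
    {"travel": [0, 8, 15], "spin": 0, "gripper": 25},
    {"travel": [0, 0, 30], "spin": 0, "gripper": 25},
    {"travel": [0, 0, 20], "spin": 0, "gripper": 25},
    {"travel": [0, 0, 0], "spin": 0, "gripper": 25},
    {"travel": [0, 0, 0], "spin": 0, "gripper": 25}
  ]
}}

```text
time: 17.75
ee_pos: [0.5265, 0.0263, 0.1338]
tcp_rot: [0.001, -0.072, 0.997, -0.0]
ft_force: [1.1, -0.3, -0.9]
finger_gap: 0.314
gripper_force: 30.0
```

Run:
```python
from plan import *
print(env.state()["ee_pos"]); plan((.528,.0305,.080),188.4)
```

```text
[0.52650608 0.02633903 0.13384557]
spin -0.1 travel [-2.1  3.9 53.8]
```

Request:
{"op": "move_arm", "data": {
  "series": [
    {"travel": [-2, 4, 10], "spin": 0, "gripper": 25},
    {"travel": [0, 0, 20], "spin": 0, "gripper": 25},
    {"travel": [0, 0, 20], "spin": 0, "gripper": 25},
    {"travel": [0, 0, 4], "spin": 0, "gripper": 25},
    {"travel": [0, 0, 4], "spin": 0, "gripper": 25},
    {"travel": [0, 0, 3], "spin": 0, "gripper": 25},
    {"travel": [0, 0, 0], "spin": 0, "gripper": 25}
  ]
}}

```text
time: 18.62
ee_pos: [0.5276, 0.0311, 0.0725]
tcp_rot: [0.0, -0.073, 0.997, -0.0]
ft_force: [-0.1, -0.3, -0.5]
finger_gap: 0.318
gripper_force: 30.0
```

Request:
{"op": "move_arm", "data": {
  "series": [
    {"travel": [0, 0, 3], "spin": 0, "gripper": 25},
    {"travel": [0, 0, 3], "spin": 0, "gripper": 25},
    {"travel": [0, 0, 2.5], "spin": 0, "gripper": 25},
    {"travel": [0, 0, 0], "spin": 0, "gripper": 25}
  ]
}}

```text
time: 19.12
ee_pos: [0.5282, 0.0312, 0.065]
tcp_rot: [0.001, -0.072, 0.997, 0.0]
ft_force: [-0.7, 0.6, 4.1]
finger_gap: 0.314
gripper_force: 30.0
```

The square stamp is also in, with floor contact at the expected height. I'll release it, rise, close the fingers and go in front of the handle, looking before I shut the drawer.

Request:
{"op": "move_arm", "data": {
  "series": [
    {"travel": [0, 0, -1], "spin": 0, "gripper": 50},
    {"travel": [0, 0, 0], "spin": 0, "gripper": 50},
    {"travel": [0, 0, -20], "spin": 0, "gripper": 50},
    {"travel": [0, 0, -40], "spin": 0, "gripper": 50},
    {"travel": [0, 0, -45], "spin": 0, "gripper": 20},
    {"travel": [0, 0, -30], "spin": 0, "gripper": 0},
    {"travel": [30, 9, 0], "spin": 0, "gripper": 0},
    {"travel": [35, 10, 0], "spin": 0, "gripper": 0},
    {"travel": [35, 10, 0], "spin": 0, "gripper": 0},
    {"travel": [35, 10, 0], "spin": 0, "gripper": 0},
    {"travel": [27, 8, 0], "spin": 0, "gripper": 0},
    {"travel": [0, 0, 0], "spin": 0, "gripper": 0}
  ]
}}

```text
time: 20.62
ee_pos: [0.3596, 0.0544, 0.1995]
tcp_rot: [0.001, -0.073, 0.997, -0.0]
ft_force: [0.7, -0.4, 0.1]
finger_gap: 0.005
gripper_force: 0.0
```

Run:
```python
from h import *
im={n:vision.read_camera(n)[:,:,::-1] for n in("side","top")}
for n in im: cv2.imwrite(f"pics/{n}5.png",im[n])
a=cv2.resize(im["side"][150:270,300:400],(400,480),interpolation=cv2.INTER_CUBIC); b=cv2.resize(im["top"][160:280,256:356],(400,480),interpolation=cv2.INTER_CUBIC)
cv2.imwrite("pics/c5.png",np.hstack([a,b]))
```

```text
(no output)
```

View pics/c5.png

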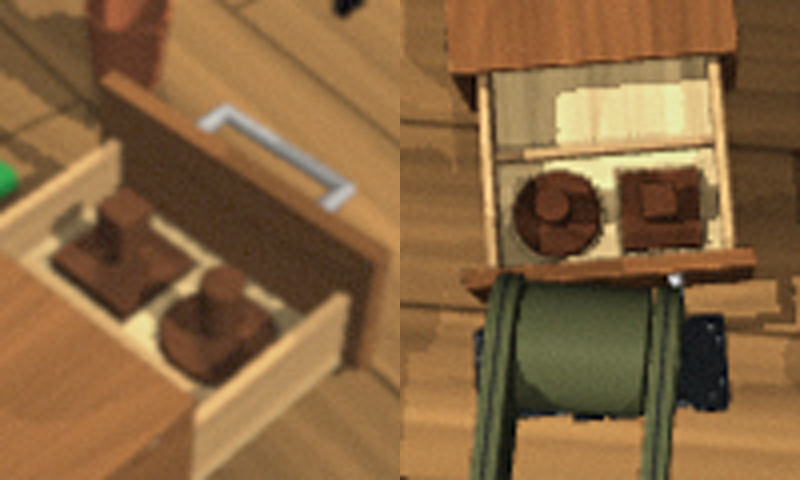

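Both stamps lie flat in their recesses, knob up: round at (557,213) and square at (661,208) in the right crop. I'll descend in front of the bar and push the drawer shut.

Request:
{"op": "move_arm", "data": {
  "series": [
    {"travel": [0, 0, 35], "spin": 0, "gripper": 0},
    {"travel": [0, 0, 40], "spin": 0, "gripper": 0},
    {"travel": [0, 0, 36], "spin": 0, "gripper": 0},
    {"travel": [0, 0, 0], "spin": 0, "gripper": 0},
    {"travel": [-15, 0, 0], "spin": 0, "gripper": 0},
    {"travel": [-10, 0, 0], "spin": 0, "gripper": 0},
    {"travel": [-6, 0, 0], "spin": 0, "gripper": 0},
    {"travel": [-6, 0, 0], "spin": 0, "gripper": 0},
    {"travel": [-8, 0, 0], "spin": 0, "gripper": 0},
    {"travel": [-10, 0, 0], "spin": 0, "gripper": 0},
    {"travel": [-12, 0, 0], "spin": 0, "gripper": 0},
    {"travel": [-14, 0, 0], "spin": 0, "gripper": 0}
  ]
}}

```text
time: 22.22
ee_pos: [0.4411, 0.0664, 0.0885]
tcp_rot: [-0.0, -0.072, 0.997, 0.0]
ft_force: [-3.7, 0.9, 2.5]
finger_gap: 0.004
gripper_force: 1.9
```

Request:
{"op": "move_arm", "data": {
  "series": [
    {"travel": [-14, 0, 0], "spin": 0, "gripper": 0},
    {"travel": [-14, 0, 0], "spin": 0, "gripper": 0},
    {"travel": [-14, 0, 0], "spin": 0, "gripper": 0},
    {"travel": [-14, 0, 0], "spin": 0, "gripper": 0},
    {"travel": [-14, 0, 0], "spin": 0, "gripper": 0},
    {"travel": [-12, 0, 0], "spin": 0, "gripper": 0},
    {"travel": [-10, 0, 0], "spin": 0, "gripper": 0},
    {"travel": [-8, 0, 0], "spin": 0, "gripper": 0},
    {"travel": [-4, 0, 0], "spin": 0, "gripper": 0},
    {"travel": [0, 0, 0], "spin": 0, "gripper": 0}
  ]
}}

```text
time: 23.48
ee_pos: [0.5442, 0.0806, 0.0889]
tcp_rot: [0.001, -0.073, 0.997, -0.0]
ft_force: [-0.8, 0.0, -1.2]
finger_gap: 0.003
gripper_force: 0.4
```

Request:
{"op": "move_arm", "data": {
  "series": [
    {"travel": [-4, 0, 0], "spin": 0, "gripper": 0},
    {"travel": [-4, 0, 0], "spin": 0, "gripper": 0},
    {"travel": [-3, 0, 0], "spin": 0, "gripper": 0},
    {"travel": [0, 0, 0], "spin": 0, "gripper": 0}
  ]
}}

```text
time: 23.98
ee_pos: [0.555, 0.0824, 0.0889]
tcp_rot: [0.001, -0.072, 0.997, -0.0]
ft_force: [-1.4, -1.1, -0.2]
finger_gap: 0.003
gripper_force: 0.5
```

Request:
{"op": "move_arm", "data": {
  "series": [
    {"travel": [-2, 0, 0], "spin": 0, "gripper": 0},
    {"travel": [-2, 0, 0], "spin": 0, "gripper": 0},
    {"travel": [-2, 0, 0], "spin": 0, "gripper": 0},
    {"travel": [0, 0, 0], "spin": 0, "gripper": 0}
  ]
}}

```text
time: 24.48
ee_pos: [0.5581, 0.0829, 0.0888]
tcp_rot: [-0.003, -0.073, 0.997, -0.0]
ft_force: [-11.9, -3.5, 8.5]
finger_gap: 0.009
gripper_force: 6.0
```

Request:
{"op": "move_arm", "data": {
  "series": [
    {"travel": [-2, 0, 0], "spin": 0, "gripper": 0},
    {"travel": [0, 0, 0], "spin": 0, "gripper": 0}
  ]
}}

```text
time: 24.72
ee_pos: [0.5581, 0.0829, 0.0888]
tcp_rot: [-0.006, -0.073, 0.997, -0.001]
ft_force: [-18.8, -4.6, 12.6]
finger_gap: 0.006
gripper_force: 9.5
```

The position no longer changes while the force rises, so the drawer is at its stop. I'll back off and rise.

Request:
{"op": "move_arm", "data": {
  "series": [
    {"travel": [6, 0, 0], "spin": 0, "gripper": 0},
    {"travel": [15, 0, 0], "spin": 0, "gripper": 0},
    {"travel": [30, 0, 0], "spin": 0, "gripper": 0},
    {"travel": [30, 0, -20], "spin": 0, "gripper": 0},
    {"travel": [30, 0, -40], "spin": 0, "gripper": 0},
    {"travel": [30, 0, -40], "spin": 0, "gripper": 0},
    {"travel": [0, 0, 0], "spin": 0, "gripper": 0}
  ]
}}

```text
time: 25.6
ee_pos: [0.4237, 0.0635, 0.1928]
tcp_rot: [0.005, -0.073, 0.997, -0.0]
ft_force: [0.0, -0.1, 0.3]
finger_gap: 0.005
gripper_force: 0.0
```

Run:
```python
from h import *
im={n:vision.read_camera(n)[:,:,::-1] for n in("side","top")}
for n in im: cv2.imwrite(f"pics/{n}6.png",im[n])
# where did anything change against the first side picture?
d=np.abs(im["side"].astype(int)-cv2.imread("pics/side0.png")).max(2).astype(np.uint8)
m=(cv2.GaussianBlur(d,(5,5),0)>30).astype(np.uint8)
k,l,st,ce=cv2.connectedComponentsWithStats(m)
print([(s[:5].tolist()) for s in st[1:] if s[4]>25])
a=cv2.resize(im["side"][150:300,190:370],(432,360),interpolation=cv2.INTER_CUBIC)
b=cv2.resize(im["top"][95:245,225:375],(360,360),interpolation=cv2.INTER_CUBIC)
cv2.imwrite("pics/c6.png",np.hstack([a,b]))
print(env.state()["ft_force"],env.state()["ee_pos"])
```

```text
[[238, 0, 277, 291, 18986], [532, 0, 62, 115, 1148], [599, 0, 41, 64, 1532], [592, 31, 9, 15, 57], [581, 42, 33, 44, 495], [515, 61, 5, 10, 26], [438, 67, 11, 7, 39], [480, 75, 28, 29, 352], [443, 77, 20, 29, 338], [609, 77, 22, 24, 173], [297, 86, 24, 13, 186], [398, 96, 43, 36, 592], [608, 104, 22, 24, 222], [463, 108, 63, 36, 1300], [629, 114, 7, 7, 36], [621, 125, 6, 9, 35], [632, 133, 8, 9, 26], [272, 140, 11, 11, 77], [632, 141, 8, 18, 68], [285, 149, 9, 9, 46], [415, 149, 27, 13, 82], [239, 160, 30, 27, 533], [483, 163, 45, 36, 523], [479, 171, 11, 8, 31], [579, 185, 61, 108, 3593], [284, 195, 12, 10, 51], [314, 204, 35, 27, 278], [521, 258, 11, 10, 47], [531, 270, 11, 7, 35], [502, 279, 36, 28, 209]]
[0.46896423 0.12994103 0.6423334 ] [0.42268791 0.06347074 0.18881199]
```

View pics/c6.png

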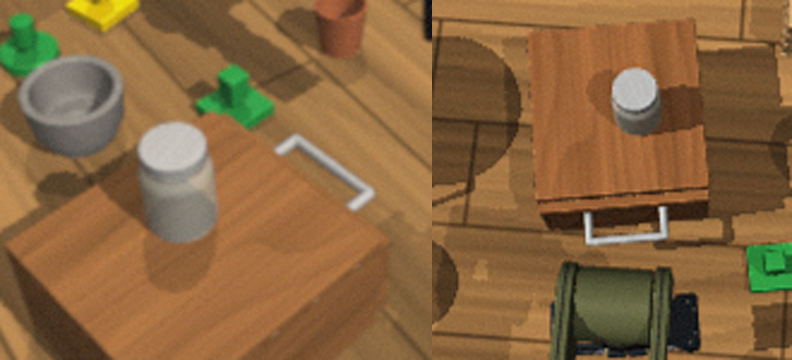

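The drawer is shut: the bar at (625,240) is close to the front and the gap is gone. The jar, mortar and cup are in place and nothing touches the robot, so I'll hand it in.

```bash
python3 -c "
from rig import env
print(env.job_done())"
```

```text
the job is handed in; nothing more can be done
None
```

Both stamps lie flat, knob-up, in their recesses, the drawer is pushed to its stop, and the job was handed in after about 26 s of robot time; the verdict was not shown.

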